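# Put the cone burr back into a hand coffee mill

## Robot

A 6-joint arm with a two-finger parallel gripper is mounted at the origin on a cart in front of the work surface, level with it; the furniture and walls round the work are solid. World frame = base frame: x ahead of the robot, y to its left, z up, the work surface at z = 0. Lengths are in m, angles in rad, forces in N, time in s.
With the tool pointing down it reaches from about 0.375 to 0.975 m from the base axis. Payload 3.8 kg.
Tool frame: the origin (TCP) lies on the centre line of the jaws, within the pads' length; the fingertips stand ctrl.finger_overhang ahead of it and the grasp point (between the pads) lies 3 mm ahead of it (ctrl.finger_overhang is the distance from the TCP to the fingertips, in m); z points along the fingers, y is the line along which they close (so a half turn about z gives the same grasp; the last joint's range is limited). The gripper opens to 88 mm and grips with 3 to 60 N. Pads are 18 mm wide; open, the fingers measure 123 mm over their backs; the gripper's body (75 mm by 187 mm) begins 45 mm behind the grasp point.
Start: joints at [1.147, 0.264, 1.604, -0, 1.274, -0.037], TCP at [0.255, 0.625, 0.261] pointing down, gripper open.
Joint ranges: [-2.63, 2.63], [-0.94, 2.18], [0.31, 2.57], [-1.31, 4.45], [0, 2.66], [-2.55, 2.55]. Speed limits (rad/s): [2.57, 2.57, 3.14, 3.14, 3.14, 3.14].

## Interface

Orientations are given as a unit quaternion [w, x, y, z].
In Python, from station import ctrl gives the robot as it stands. The module is installed in compiled form; this text tells all that it offers.
- The arm moves only by the tool send_rows, never from a script. Its arguments are lists of equal length, an entry for each row: "delta_rot": the turn, a rotation vector about the tool's x, y, z in rad, a list of three; "linear": the shift along the tool's x, y, z in m, a list of three; "claw": the opening, from 0 (shut) to 1 (fully open). A call has 1 to 5 rows; each row shifts and turns the commanded pose from where the row before left it, along the tool's axes as they then stand; what a row does not reach is not made up. A row lasts 1/10 s, in which the tool goes at most 50 mm and 8.59 degrees, less where a joint would pass 70% of its speed; a pose out of reach is approached as far as the arm can. A call with a gripper value outside its range is refused whole. The fingers move at their own pace and stop on an object; "newtons" is the grip in N (left out, the last holds). Time passes only in rows, so rows that do not move let the fingers close. It gives the time, the measured TCP pose, the force, the opening and the grip force at its end, in the units of the state.
- ctrl.state(): the state, without advancing time (a new reading comes with each control period).
- ctrl.grab_frame(name): name is "scene" or "top" or "wrist"; returns a dict with "color" (480x640x3 uint8, red, green, blue), "K" (3x3 intrinsics, pixels), "rvec" (rotation vector, rad) and "tvec" (3), from world to camera coordinates, as OpenCV has them. Camera axes: x right, y down, z forward; pixel columns grow to the right and rows downward; lengths in m; the calibration is good to about 2 mm. A picture is of the moment at which its call begins. There is no depth.
- ctrl.close_job(): hands the job in; it is judged then, once.
Trained networks look in a picture, given as the dict that the camera call returned (one of the last four; its "shot" number tells which), for a name from the list of things; names that differ only in an ending like _2 or _b are one class to them, and where a whole thing is asked for, a point or a joint stands for the part that bears it (a point fixed in the world has none). Each returns a list of dicts, best first, with "conf" (0 to 1); they miss things now and then, are a little off and sometimes report something else, mostly with a low value. They report only what shows in the picture. A call takes as long as a camera call. They do not tell look-alikes from the thing itself.
- ctrl.look_for(picture, target): "centre" ([x, y, z] in m, in world coordinates, good to about 4 mm: the middle of the surface that is visible of it).
- ctrl.regions_of(picture, target): "region" (480x640 bool, what is visible of it).
The state is a dict: "time_s": time; "q": joint angles; "dq": joint speeds; "joint_torque": joint torques, N m; "eef_pos": TCP position; "ee_rot": TCP orientation; "contact_force": force on the tool from outside, world axes, zero at the start; "wrist_torque": the same for the moment, N m; "finger_gap": opening from 0.0 (shut) to 1.0 (fully open); "grip_force": force on a finger pad.
Only numpy, scipy, OpenCV 4.12 (cv2) and the standard library are available. Lean on these libraries where they do the work, as an engineer would, in place of code of your own. Each camera call takes 0.05 s, during which the arm holds its last target. There are 200 camera calls.

## Task

The hand coffee mill has been cleaned and stands upside down on its wooden base: take the cone burr from the tray, set it small end down into the mill's tapered ring and turn it about by feel, pressing only lightly, until its slot finds the drive bar hidden underneath and it drops fully home. Then turn the seated burr a full quarter turn and back again to check that it runs free together with the shaft, and let go of it there, fully home. Never force it (the burr edges chip when pressed hard) and leave everything else where it is.

Things in the scene. Friction and masses are not known exactly. Their poses are not given: they have to be found in the camera images.
- burr: Cone burr of the mill, steel, loose, about 0.14 kg, standing on its small end on the tray. Axis z up, origin at the centre of the small end face. Fluted cone of radius 14 mm at z = 0, growing 0.3 mm per mm of height to 24 mm; flat wide end at z = 37 mm, with a round dial on top. A brass line across the dial shows the burr's x axis. Half a turn makes no difference
- burr_end (a point): centre of the burr's small end face (its origin). Across this face runs one slot, 6 mm wide and 8 mm deep, along the burr's x axis
- burr_dial (a point): centre of the burr's round knurled dial, to hold it by: 22 mm across, from 37 to 55 mm above the small end, this point 46 mm above it on the axis
- mill: Hand coffee mill, fixed, upside down: oblong wooden base 150 mm along its x by 86 mm along its y, 16 mm high; on it an upright round body 62 mm across with an open top at z = 118 mm. Origin at the centre of the underside, z up. The shaft inside is stiff (0.06 N m): it stays put while the burr slides lightly round on the drive bar, and turns with the burr once engaged
- mill_seat (a point): point on the mill's axis, 90 mm above its underside, where the centre of the small end lies when the burr is fully home; axes as the mill's. The ring burr is a cup that matches the cone: radius 14 mm at this height, growing 0.3 mm per mm upward. It is oiled (friction about 0.15), so a burr that is let go slides down and centres itself. Seated, the flat wide end is 9 mm above the rim
- mill_bar (a point): top of the drive bar at the bottom of the cup, on the axis, 6 mm above the seat point. Bar 20 mm long, 4 mm wide, its top edges softened, lying along the mill's x give or take 57 degrees, angle not measured. If the slot misses it (by over 6 to 9 degrees) the burr stands on it, 6 mm too high; the bar is sprung: it gives from 2.4 N and stops solid 3 mm lower at 6 N
- shaft (a joint): how far the mill's shaft with its drive bar has turned since the start, rad, 0 at the start, growing counterclockwise seen from above. It does not tell where the bar points. With the burr engaged the shaft follows it, with about 0.12 rad of play each way
- tray: black oven tray, fixed, 171 mm along x by 271 mm along y, rim 31 mm high, inner floor 4 mm above the table; carries the burr, catch cup and crank. Origin at the centre of its underside
- catch_cup: bystander: steel cup 61 mm across, 60 mm high, open on top, loose on the tray, origin at its underside
- crank: bystander: flat steel crank arm 128 mm long with a wooden knob, 36 mm high at the knob, loose on the tray
- honey_jar: bystander: jar with green lid, 64 mm across, 84 mm high, loose
- mug: bystander: white mug, 92 mm across, 95 mm high, loose
- teaspoon: bystander: teaspoon 132 mm long, lying on the table, loose
- pepper_mill: bystander: dark wooden pepper mill, 58 mm across, 160 mm high, loose
- spice_jar: bystander: spice jar, 44 mm across, 105 mm high, loose
- oil_bottle: bystander: bottle, 59 mm across, 278 mm high, loose, at the back
- lemon: bystander: lemon on the chopping board, loose
There are look-alikes about, which are no part of the job. What is shaped like the burr but orange is not meant.

How it is judged:
On the way, in this order (a step that is already met when the one before it is completed fails the run):
1. the burr is fully home in the ring, its slot over the drive bar (z of burr_end in the frame of mill_seat between -0.002 and 0.0018 m and horizontal distance between burr_end and mill_seat below 0.002 m and angle between the z axis of burr and the z axis of mill, either way round below 0.06 rad), for 0.2 s.
2. the seated burr has been turned, and the shaft with it, through most of a quarter turn (0.95 rad) to either side (z of burr_end in the frame of mill_seat between -0.002 and 0.0025 m and horizontal distance between burr_end and mill_seat below 0.002 m and angle between the z axis of burr and the z axis of mill, either way round below 0.06 rad and (value of joint shaft above 0.95 rad or value of joint shaft below -0.95 rad)), for 0.1 s.
3. and turned back, still seated (z of burr_end in the frame of mill_seat between -0.002 and 0.0025 m and horizontal distance between burr_end and mill_seat below 0.002 m and angle between the z axis of burr and the z axis of mill, either way round below 0.06 rad and value of joint shaft between -0.75 and 0.75 rad), for 0.1 s.
At the end, for the whole second after the job is handed in: The burr sits fully home in the ring (small end within 1.8 mm in height and 2 mm sideways of the seat point, axis within 0.06 rad of the mill's), the shaft turned back to within 0.75 rad of where it stood at first, at rest (all of step 1 and value of joint shaft between -0.75 and 0.75 rad and linear speed of burr below 0.01 m/s); the robot touches nothing.
It fails at once if the burr is pressed against the mill with more than 35 N in all (on the taper, about 15 N of push) (contact force between burr and mill above 35 N).
It fails at once if any of the other loose things is moved by more than 20 mm (distance of any of catch_cup, crank, honey_jar, mug, teaspoon, pepper_mill, spice_jar, oil_bottle, lemon from where it was at the start of the episode above 0.02 m).
It also fails if it takes over 72 s, if anything falls off the work surface, if the arm or the gripper's body presses on something with over 40 N, if the wrist force passes 120 N, or if a joint passes its speed limit or range.

## Working session

There is one attempt and no reset: what is moved stays moved. The work goes in short steps, Python scripts to look and compute and a tool call to move; the robot and the scene stay as the last step left them, time stands still between calls to the robot, and variables do not carry over. Pictures are saved under pics/ and viewed, at most 10 in all, crops included, and the job is handed in when it is done.

Besides the shell and the picture viewer there is one more tool, called in YAML: its name, and indented under it one key for each argument. send_rows: Moves the arm, as the interface text tells. Its arguments: {"type":"object","properties":{"delta_rot":{"type":"array"},"linear":{"type":"array"},"claw":{"type":"array"},"newtons":{"type":"number"}},"required":["delta_rot","linear","claw"]}

```bash
mkdir -p pics
cat > h.py <<'E'
import numpy as np, cv2
from station import ctrl
def P(f): 
    R=cv2.Rodrigues(np.array(f["rvec"],float))[0]; return np.array(f["K"]),R,np.array(f["tvec"],float).ravel()
def proj(f,p):
    K,R,t=P(f); return cv2.projectPoints(np.array(p,float).reshape(-1,3),np.array(f["rvec"],float),t,K,None)[0].reshape(-1,2)
def onz(f,uv,z):
    K,R,t=P(f); C=-R.T@t; d=R.T@np.linalg.inv(K)@np.array([uv[0],uv[1],1.]); return C+d*(z-C[2])/d[2]
def save(f,n): cv2.imwrite("pics/"+n+".png",cv2.cvtColor(f["color"],cv2.COLOR_RGB2BGR))
E
python3 - <<'E'
from h import *
s=ctrl.state();print(s["time_s"],s["eef_pos"],s["ee_rot"],s["contact_force"],s["finger_gap"],ctrl.finger_overhang)
ims=[]
for c in ["top","scene"]:
    f=ctrl.grab_frame(c); save(f,c)
    K,R,t=P(f); print(c,"cam",(-R.T@t).round(3))
    for n in ["burr","burr_dial","mill","tray","catch_cup","crank"]:
        for r in ctrl.look_for(f,n)[:3]: print(n,np.round(r["centre"],3),round(r["conf"],2),proj(f,r["centre"]).round())
E
```

```text
0.0 [0.25435787 0.62452736 0.25940346] [-2.42088612e-04  1.92202441e-01  9.81354671e-01 -1.08286456e-03] [-0.23475729 -0.58845676 -1.1518789 ] 1.0026383515020079 0.022
top cam [-0.254  0.072  1.328]
burr [0.532 0.037 0.036] 0.88 [[282. 266.]]
burr [ 0.496 -0.09   0.038] 0.69 [[336. 272.]]
burr_dial [0.534 0.038 0.033] 0.7 [[282. 266.]]
burr_dial [ 0.498 -0.09   0.04 ] 0.51 [[336. 270.]]
tray [ 0.526 -0.154  0.005] 0.75 [[359. 265.]]
tray [ 0.562 -0.16   0.014] 0.72 [[359. 251.]]
catch_cup [ 0.492 -0.216  0.038] 0.98 [[387. 267.]]
scene cam [-0.197 -0.416  0.613]
burr [ 0.498 -0.1    0.044] 0.96 [[320. 277.]]
burr [0.536 0.033 0.033] 0.59 [[276. 257.]]
burr_dial [0.532 0.032 0.038] 0.85 [[275. 256.]]
burr_dial [ 0.581 -0.499  0.049] 0.5 [[521. 307.]]
mill [0.496 0.172 0.031] 0.68 [[218. 252.]]
mill [0.363 0.32  0.055] 0.22 [[127. 255.]]
tray [ 0.528 -0.156  0.012] 0.87 [[349. 288.]]
catch_cup [ 0.475 -0.212  0.045] 0.88 [[365. 298.]]
catch_cup [ 0.563 -0.132  0.014] 0.35 [[345. 276.]]
crank [ 0.566 -0.131  0.014] 0.48 [[345. 276.]]
crank [0.668 0.104 0.075] 0.47 [[277. 212.]]
```

View pics/top.png

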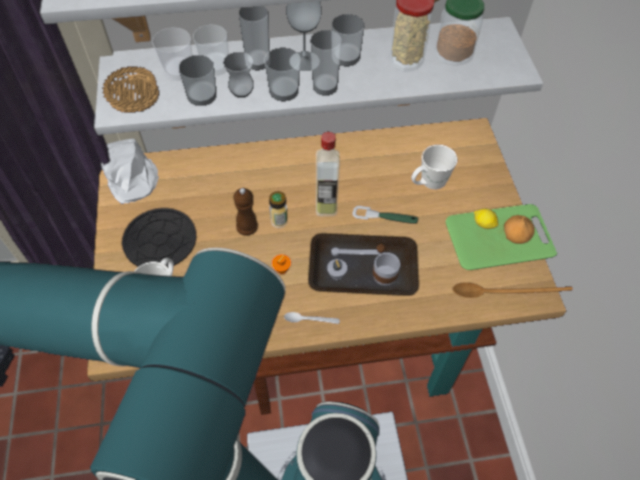

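View pics/scene.png

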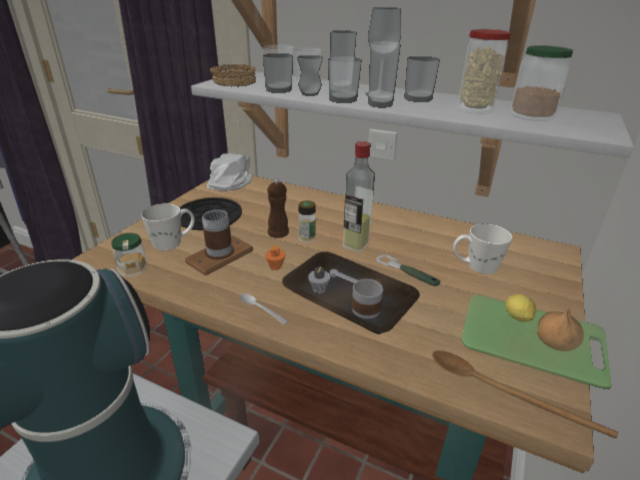

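The top view shows two burr-shaped things: a steel one in the tray at (336,268) and an orange one on the table at (282,264). In the scene view they are at (319,280) and (275,258). The steel one in the tray fits the description. The mill shows in the scene view at (218,238). I'll confirm this in an enlarged crop.

Run:
```python
from h import *
f=ctrl.grab_frame("scene"); im=f["color"][195:305,170:400]
save({"color":cv2.resize(im,None,fx=3.4,fy=3.4,interpolation=cv2.INTER_CUBIC)},"crop1")
for n in ["mill","burr"]:
  for r in ctrl.regions_of(f,n)[:2]:
    m=r["region"]; ys,xs=np.nonzero(m); print(n,round(r["conf"],2),xs.min(),xs.max(),ys.min(),ys.max(),xs.mean(),ys.mean())
    if n=="mill":
      for y in range(ys.min(),ys.max()+1,4): print(y,xs[ys==y].min(),xs[ys==y].max(),end="; ")
# hue check
for uv in [(320,277),(275,257)]: print(f["color"][uv[1]-3:uv[1]+4,uv[0]-3:uv[0]+4].mean((0,1)))
```

```text
mill 0.95 185 252 209 274 217.099910793934 244.0343443354148
209 215 218; 213 204 227; 217 202 228; 221 203 228; 225 203 229; 229 203 229; 233 204 230; 237 204 236; 241 205 245; 245 205 251; 249 201 252; 253 192 247; 257 186 239; 261 185 232; 265 190 225; 269 196 217; 273 202 210; burr 0.95 308 328 267 292 318.4030612244898 279.03826530612247
burr 0.8 266 284 245 268 275.12307692307695 256.5969230769231
[80.93877551 81.24489796 82.53061224]
[152.24489796  87.2244898   50.63265306]
```

View pics/crop1.png

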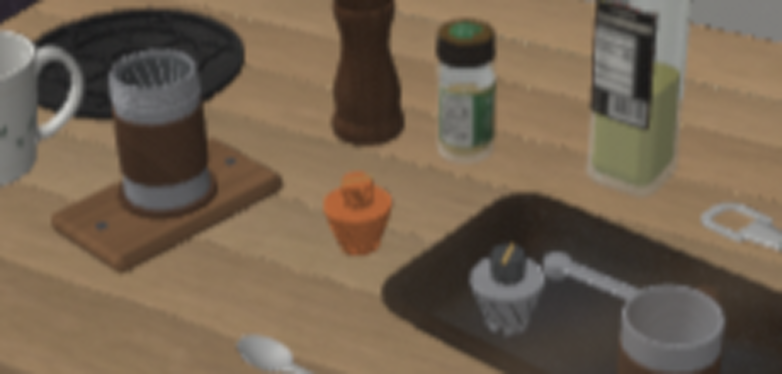

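The crop confirms it: the steel burr with the brass line across its dial is in the tray, at about scene pixel (320,277). The orange one beside it is the look-alike. The mill rim centre is at about (215,214). Next I move over the tray and compute the mill pose in the same turn.

Run:
```python
from h import *
f=ctrl.grab_frame("scene")
c=lambda x,y:(170+x/3.4-.35,195+y/3.4-.35)
print("rim",onz(f,c(154,66),.118))
L,F,Rr=[onz(f,c(*p),.016) for p in [(55,218),(122,258),(281,178)]]
print(L,F,Rr,np.linalg.norm(F-L),np.linalg.norm(Rr-F)); print(np.degrees(np.arctan2(*(Rr-F)[[1,0]])),np.degrees(np.arctan2(*(L-F)[[1,0]])),(L+Rr)/2)
print("burr dial",onz(f,c(507,250),.059))
```

```text
rim [0.52075418 0.18694611 0.118     ]
[0.45397872 0.23619964 0.016     ] [0.43637454 0.16391283 0.016     ] [0.56990108 0.12225979 0.016     ] 0.07439952737705598 0.13987248241272413
-17.32509018388199 76.3130534946714 [0.5119399  0.17922972 0.016     ]
burr dial [ 0.50772233 -0.09153858  0.059     ]
```

send_rows:
  delta_rot:
    - [0,0,0]
    - [0,0,0]
    - [0,0,0]
    - [0,0,0]
    - [0,0,0]
  linear:
    - [-0.031,-0.036,0]
    - [-0.031,-0.036,0]
    - [-0.031,-0.036,0]
    - [-0.031,-0.036,0]
    - [-0.031,-0.036,0]
  claw: [1,1,1,1,1]

```text
time_s: 1.4
eef_pos: [0.3305, 0.3983, 0.2608]
ee_rot: [0.0, 0.192, 0.981, 0.0]
contact_force: [-0.1, -0.3, -0.4]
finger_gap: 1.0
grip_force: 0.0
```

send_rows:
  delta_rot:
    - [0,0,0]
    - [0,0,0]
    - [0,0,0]
    - [0,0,0]
    - [0,0,0]
  linear:
    - [-0.031,-0.036,0]
    - [-0.031,-0.036,0]
    - [-0.031,-0.036,0]
    - [-0.031,-0.036,0]
    - [-0.031,-0.036,0]
  claw: [1,1,1,1,1]

```text
time_s: 1.9
eef_pos: [0.4062, 0.173, 0.2611]
ee_rot: [0.001, 0.192, 0.981, 0.0]
contact_force: [0.7, -0.2, -0.9]
finger_gap: 1.0
grip_force: 0.0
```

send_rows:
  delta_rot:
    - [0,0,0]
    - [0,0,0]
    - [0,0,0]
    - [0,0,0]
    - [0,0,0]
  linear:
    - [-0.031,-0.034,0]
    - [-0.031,-0.034,0]
    - [-0.031,-0.034,0]
    - [-0.031,-0.034,0]
    - [-0.031,-0.034,0]
  claw: [1,1,1,1,1]

```text
time_s: 2.4
eef_pos: [0.4858, -0.0431, 0.2612]
ee_rot: [0.001, 0.192, 0.981, 0.0]
contact_force: [0.6, 0.8, -0.3]
finger_gap: 1.004
grip_force: 0.0
```

send_rows:
  delta_rot:
    - [0,0,0]
    - [0,0,0]
    - [0,0,0]
  linear:
    - [-0.031,-0.034,0]
    - [0,0,0]
    - [0,0,0]
  claw: [1,1,1]

```text
time_s: 2.7
eef_pos: [0.5012, -0.085, 0.2606]
ee_rot: [-0.0, 0.193, 0.981, 0.0]
contact_force: [-0.4, 0.5, 0.7]
finger_gap: 1.002
grip_force: 0.0
```

Run:
```python
from h import *
s=ctrl.state();print(s["eef_pos"],s["ee_rot"],s["q"])
f=ctrl.grab_frame("wrist"); save(f,"w1"); K,R,t=P(f); print("wrist cam",-R.T@t)
for n in ["burr","burr_dial"]:
    for r in ctrl.look_for(f,n)[:3]: print(n,np.round(r["centre"],4),round(r["conf"],2),proj(f,r["centre"]).round())
g=ctrl.grab_frame("top")
for r in ctrl.look_for(g,"mill"): print(r["centre"],r["conf"],proj(g,r["centre"]))
im=g["color"]; 
print(proj(g,[.517,.184,.1]))
u,v=proj(g,[.517,.184,.08])[0].astype(int)
a=cv2.resize(im[v-40:v+40,u-50:u+50],(500,400),interpolation=cv2.INTER_CUBIC); print("crop origin",u-50,v-40)
b=cv2.resize(f["color"],(300,225))
save({"color":a},"mtop")
```

```text
[ 0.50115631 -0.08502407  0.26058135] [-3.50169942e-04  1.93489434e-01  9.81102260e-01  2.67812091e-04] [-2.17386081e-01 -5.36842612e-02  1.95337752e+00  5.48907982e-04
  1.24261174e+00 -1.39892437e+00]
wrist cam [ 0.44073134 -0.05925233  0.38496321]
burr [0.5329 0.0348 0.0378] 0.58 [[471. 186.]]
burr [ 0.5    -0.0916  0.0453] 0.56 [[320. 208.]]
burr_dial [ 0.5029 -0.0929  0.0424] 0.9 [[320. 211.]]
burr_dial [0.5382 0.035  0.037 ] 0.82 [[473. 192.]]
[0.5025, 0.1788, 0.0706] 0.68 [[223.29034173 276.3685804 ]]
[[219.11689262 264.92577764]]
crop origin 170 229
```

View pics/w1.png

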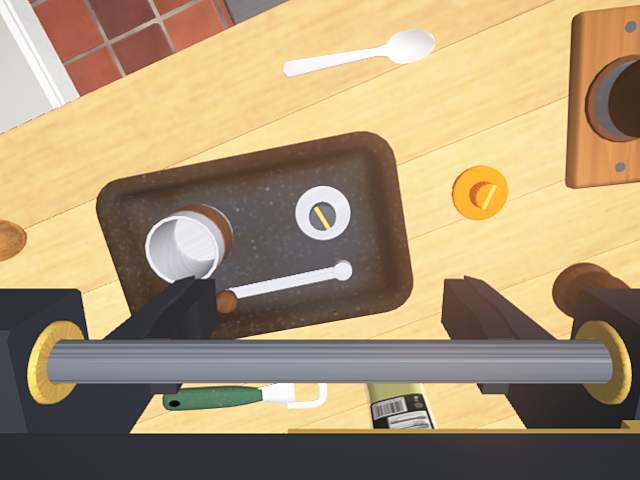

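View pics/mtop.png

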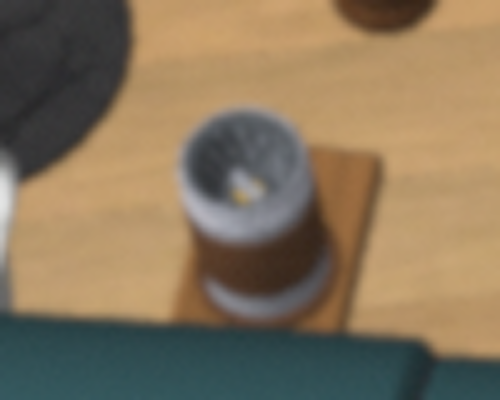

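The wrist view shows the steel burr with its disc at about (323,213) and its brass line running from (316,207) to (329,229). The orange look-alike is at (480,193). In the top crop the drive bar glints inside the mill ring at about crop pixel (243,188).

```bash
cat >> h.py <<'E'
def brass(f,box,z):
    x0,y0,x1,y1=box; c=f["color"][y0:y1,x0:x1].astype(float)
    m=(c[...,0]-c[...,2]>60); ys,xs=np.nonzero(m)
    p=np.array([onz(f,(x+x0,y+y0),z) for x,y in zip(xs,ys)]); w=p[:,:2]-p[:,:2].mean(0)
    v=np.linalg.svd(w)[2][0]; return p[:,:2].mean(0),np.degrees(np.arctan2(v[1],v[0])),np.ptp(w@v),len(xs)
def disc(f,rs,z):
    m=max(rs,key=lambda r:r["conf"])["region"] if isinstance(rs,list) else rs
    c=max(cv2.findContours(m.astype(np.uint8),0,1)[0],key=cv2.contourArea).reshape(-1,2)
    p=np.array([onz(f,q,z)[:2] for q in c]).astype(np.float32); return cv2.minEnclosingCircle(p),cv2.fitEllipse(p)
E
python3 - <<'E'
from h import *
f=ctrl.grab_frame("wrist")
print("line",brass(f,(305,198,345,240),.059))
for n in ["burr"]:
  for r in ctrl.regions_of(f,n): print(r["conf"],disc(f,r["region"],.041))
E
```

```text
line (array([ 0.50555773, -0.09280427]), np.float64(9.214450963779525), np.float64(0.021248460136949573), 114)
0.9 (((0.5397883653640747, 0.03913059085607529), 0.024524448439478874), ((0.5402030944824219, 0.03917761892080307), (0.04580245539546013, 0.04813405126333237), 131.4384765625))
0.61 (((0.5055396556854248, -0.09181550145149231), 0.024145130068063736), ((0.5054264068603516, -0.09181088209152222), (0.046474188566207886, 0.047393497079610825), 44.84488296508789))
```

send_rows:
  delta_rot:
    - [0,0,0]
    - [0,0,0.133]
    - [0,0,0.133]
    - [0,0,0.133]
    - [0,0,0]
  linear:
    - [-0.0068,-0.0051,0.04]
    - [0,0,0.045]
    - [0,0,0.045]
    - [0,0,0.03]
    - [0,0,0.01]
  claw: [0.8,0.6,0.5,0.5,0.5]

```text
time_s: 3.55
eef_pos: [0.5026, -0.0902, 0.087]
ee_rot: [-0.003, 0.383, 0.924, -0.001]
contact_force: [-0.3, 0.5, -0.2]
finger_gap: 0.57
grip_force: 0.0
```

send_rows:
  delta_rot:
    - [0,0,0]
    - [0,0,0]
    - [0,0,0]
  linear:
    - [0,0,0]
    - [0,0,0]
    - [0,0,0]
  claw: [0.5,0.5,0.5]

```text
time_s: 3.85
eef_pos: [0.5076, -0.0919, 0.0931]
ee_rot: [0.002, 0.382, 0.924, 0.0]
contact_force: [0.1, -0.2, 0.4]
finger_gap: 0.499
grip_force: 0.0
```

send_rows:
  delta_rot:
    - [0,0,0]
    - [0,0,0]
  linear:
    - [0,0,0]
    - [0,0,0]
  claw: [0.5,0.5]

```text
time_s: 4.05
eef_pos: [0.5066, -0.0918, 0.0921]
ee_rot: [0.001, 0.383, 0.924, 0.0]
contact_force: [-0.0, 0.8, 0.6]
finger_gap: 0.498
grip_force: 0.0
```

Run:
```python
from h import *
for i in range(4):
    f=ctrl.grab_frame("wrist"); s=ctrl.state(); print(s["eef_pos"])
save(f,"w2")
print(brass(f,(250,150,400,330),.059))
```

```text
[ 0.50630887 -0.09178603  0.09178384]
[ 0.50605494 -0.09172914  0.0914625 ]
[ 0.50585898 -0.09169337  0.09121221]
[ 0.50573652 -0.09165335  0.09102254]
(array([ 0.49501997, -0.08881307]), np.float64(-18.59579407751433), np.float64(0.07467505295632482), 481)
```

View pics/w2.png

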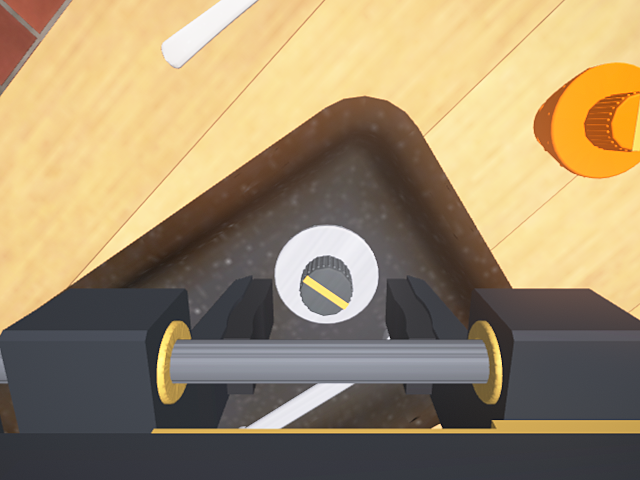

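The dial at about (326,290) lies between the fingers, which are at x 272 and 387. I descend and grip.

send_rows:
  delta_rot:
    - [0,0,0]
    - [0,0,0]
    - [0,0,0]
    - [0,0,0]
    - [0,0,0]
  linear:
    - [0,0,0.01]
    - [0,0,0.01]
    - [0,0,0.005]
    - [0,0,0]
    - [0,0,0]
  claw: [0.4,0.4,0.4,0.4,0.4]
  newtons: 25

```text
time_s: 4.75
eef_pos: [0.5053, -0.0916, 0.0652]
ee_rot: [-0.0, 0.383, 0.924, -0.0]
contact_force: [0.2, -0.5, 0.7]
finger_gap: 0.401
grip_force: 0.0
```

send_rows:
  delta_rot:
    - [0,0,0]
    - [0,0,0]
    - [0,0,0]
    - [0,0,0]
    - [0,0,0]
  linear:
    - [0,0,0]
    - [0,0,0]
    - [0,0,0]
    - [0,0,0]
    - [0,0,0]
  claw: [0.3,0.2,0.1,0.1,0.1]

```text
time_s: 5.25
eef_pos: [0.5057, -0.0916, 0.0659]
ee_rot: [0.0, 0.383, 0.924, 0.0]
contact_force: [0.5, 0.4, 0.7]
finger_gap: 0.241
grip_force: 25.0
```

send_rows:
  delta_rot:
    - [0,0,0]
    - [0,0,0]
    - [0,0,0]
    - [0,0,0]
    - [0,0,0]
  linear:
    - [0,0,-0.02]
    - [0,0,-0.04]
    - [0,0,-0.05]
    - [0,0,-0.05]
    - [0,0,-0.04]
  claw: [0.1,0.1,0.1,0.1,0.1]

```text
time_s: 5.75
eef_pos: [0.5058, -0.0916, 0.2687]
ee_rot: [0.001, 0.383, 0.924, 0.0]
contact_force: [0.4, 0.2, -1.1]
finger_gap: 0.24
grip_force: 25.0
```

send_rows:
  delta_rot:
    - [0,0,0]
    - [0,0,0]
    - [0,0,0]
    - [0,0,0]
    - [0,0,0]
  linear:
    - [0.0266,0.0354,0]
    - [0.0266,0.0354,0]
    - [0.0266,0.0354,0]
    - [0.0266,0.0354,0]
    - [0.0266,0.0354,0]
  claw: [0.1,0.1,0.1,0.1,0.1]

```text
time_s: 6.25
eef_pos: [0.5365, 0.1292, 0.2655]
ee_rot: [-0.0, 0.383, 0.924, -0.0]
contact_force: [0.9, 0.3, -2.0]
finger_gap: 0.241
grip_force: 25.0
```

send_rows:
  delta_rot:
    - [0,0,0.145]
    - [0,0,0.145]
    - [0,0,0.145]
    - [0,0,0]
    - [0,0,0]
  linear:
    - [0,0,0]
    - [0,0,0]
    - [0,0,0]
    - [0,0,0]
    - [0,0,0]
  claw: [0.1,0.1,0.1,0.1,0.1]

```text
time_s: 6.75
eef_pos: [0.5366, 0.1275, 0.2654]
ee_rot: [-0.0, 0.572, 0.82, -0.0]
contact_force: [0.5, -0.3, -2.4]
finger_gap: 0.237
grip_force: 25.0
```

send_rows:
  delta_rot:
    - [0,0,0]
    - [0,0,0]
    - [0,0,0]
    - [0,0,0]
    - [0,0,0]
  linear:
    - [0,0,0]
    - [0,0,0]
    - [0,0,0]
    - [0,0,0]
    - [0,0,0]
  claw: [0.1,0.1,0.1,0.1,0.1]

```text
time_s: 7.25
eef_pos: [0.5368, 0.1275, 0.2657]
ee_rot: [-0.0, 0.573, 0.819, 0.0]
contact_force: [0.2, -0.8, -1.9]
finger_gap: 0.24
grip_force: 25.0
```

Run:
```python
from h import *
f=ctrl.grab_frame("wrist"); save(f,"w3"); s=ctrl.state();print(s["eef_pos"],s["ee_rot"],s["q"],s["contact_force"])
for r in ctrl.look_for(f,"mill"): print(r["centre"],r["conf"],proj(f,r["centre"]))
```

```text
[0.53683566 0.12754387 0.26574722] [2.86718436e-05 5.73130525e-01 8.19464093e-01 1.71206176e-05] [ 1.88127683e-01  2.77928624e-02  1.86327262e+00 -1.81004004e-05
  1.25046263e+00 -1.62020974e-01] [-0.01325695  0.64598773 -0.57905355]
[0.5116, 0.1861, 0.0111] 0.65 [[324.79544915 129.32837306]]
```

View pics/w3.png

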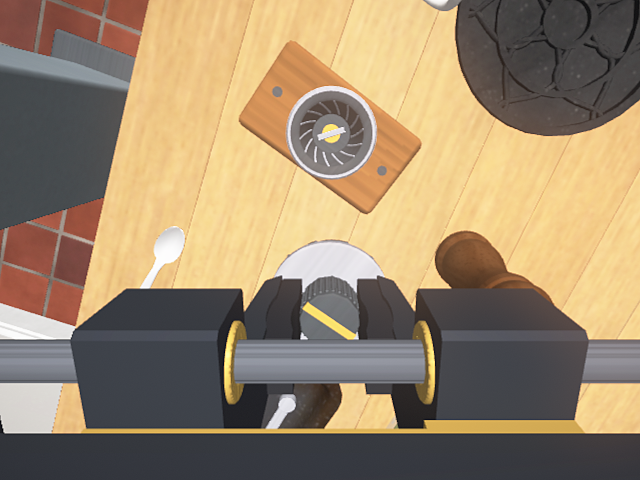

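The wrist view shows the mill from above, with its rim centre at about (332,132). The drive bar is a white strip from (317,136) to (346,129) across a brass disc. The base screws are at (277,91) and (382,170). The burr's brass line is in hand, from (305,305) to (354,338).

Run:
```python
from h import *
f=ctrl.grab_frame("wrist"); c=f["color"].astype(int)
x0,y0,x1,y1=312,112,352,152
w=c[y0:y1,x0:x1]; m=(w.min(2)>150); 
n,l,st,ce=cv2.connectedComponentsWithStats(m.astype(np.uint8)); 
for i in range(1,n): 
    if st[i,4]>15: 
        ys,xs=np.nonzero(l==i); p=np.array([onz(f,(x+x0,y+y0),.096)[:2] for x,y in zip(xs,ys)]); v=np.linalg.svd(p-p.mean(0))[2]
        print(st[i],p.mean(0),np.degrees(np.arctan2(v[0,1],v[0,0])),np.ptp((p-p.mean(0))@v.T,axis=0))
# yellow disc center, z? 
m=(w[...,0]-w[...,2]>70); ys,xs=np.nonzero(m); print("brass",xs.mean()+x0,ys.mean()+y0)
S=[onz(f,p,.016)[:2] for p in [(277,91),(382,170)]]; d=S[1]-S[0]; print("screws mid",(S[0]+S[1])/2,np.linalg.norm(d),np.degrees(np.arctan2(d[1],d[0])))
# rim: bright ring, radius 31 at z .118 ; radial edge sampling
g=cv2.GaussianBlur(f["color"],(0,0),.8).astype(float); sat=g.max(2)-g.min(2)
pts=[]
for a in np.arange(0,360,4):
    r=np.arange(36,52,.5); X=332+r*np.cos(np.radians(a)); Y=132+r*np.sin(np.radians(a))
    s=cv2.remap(sat.astype(np.float32),X.astype(np.float32)[None],Y.astype(np.float32)[None],1)[0]
    k=np.argmax(np.diff(s)); pts.append(onz(f,(X[k],Y[k]),.118)[:2])
e=cv2.fitEllipse(np.array(pts,np.float32)); print("rim",e)
print("burr line",brass(f,(302,295,360,345),.0))
# line angle at held height: TCP z - 0.061+0.055
print("burr line",brass(f,(302,295,360,345),.2657-.006))
```

```text
[  5  15  29  14 178] [0.51720689 0.18610262] -143.29799642609925 [0.01996989 0.00424438]
brass 330.79041916167665 133.05988023952096
screws mid [0.51728639 0.18629256] 0.11640287021023475 -16.000894820204824
rim ((0.5170972347259521, 0.18607623875141144), (0.05893845483660698, 0.05903882533311844), 47.998321533203125)
burr line (array([0.58225443, 0.00261971]), np.float64(-16.192077595653902), np.float64(0.06472959587957094), 518)
burr line (array([0.53718235, 0.12752252]), np.float64(-16.192077595653906), np.float64(0.021632703056892535), 518)
```

The bar points along 36.7° in world, which is within the stated range, and its measured size of 20 × 4.2 mm matches. The burr line is at −16.2°, so I turn the burr by +52.9° over the mill and then lower it.

send_rows:
  delta_rot:
    - [0,0,0]
    - [0,0,0]
    - [0,0,-0.132]
    - [0,0,-0.132]
    - [0,0,-0.132]
  linear:
    - [0.031,0.001,0]
    - [0.0307,0.0007,0]
    - [0,0,0]
    - [0,0,0]
    - [0,0,0]
  claw: [0.1,0.1,0.1,0.1,0.1]

```text
time_s: 7.9
eef_pos: [0.5171, 0.1866, 0.2657]
ee_rot: [0.0, 0.398, 0.917, -0.0]
contact_force: [-0.9, 0.1, -1.2]
finger_gap: 0.242
grip_force: 25.0
```

send_rows:
  delta_rot:
    - [0,0,-0.132]
    - [0,0,-0.132]
    - [0,0,-0.132]
    - [0,0,-0.131]
    - [0,0,0]
  linear:
    - [0,0,0.01]
    - [0,0,0.02]
    - [0,0,0.02]
    - [0,0,0.01]
    - [0,0,0]
  claw: [0.1,0.1,0.1,0.1,0.1]

```text
time_s: 8.4
eef_pos: [0.5159, 0.1857, 0.2036]
ee_rot: [-0.002, 0.148, 0.989, -0.001]
contact_force: [-0.0, 0.9, -0.9]
finger_gap: 0.236
grip_force: 25.0
```

send_rows:
  delta_rot:
    - [0,0,0]
    - [0,0,0]
    - [0,0,0]
    - [0,0,0]
    - [0,0,0]
  linear:
    - [0,0,0]
    - [0,0,0]
    - [0,0,0]
    - [0,0,0]
    - [0,0,0]
  claw: [0.1,0.1,0.1,0.1,0.1]

```text
time_s: 8.9
eef_pos: [0.5175, 0.1862, 0.2062]
ee_rot: [0.0, 0.149, 0.989, 0.0]
contact_force: [0.1, -0.0, -0.9]
finger_gap: 0.238
grip_force: 25.0
```

Run:
```python
from h import *
f=ctrl.grab_frame("wrist"); save(f,"w4"); s=ctrl.state();print(s["eef_pos"],s["ee_rot"],s["q"],s["contact_force"])
print("burr line",brass(f,(302,295,360,345),s["eef_pos"][2]-.006))
```

```text
[0.51737138 0.18618782 0.20604016] [2.34902953e-04 1.48495617e-01 9.88913031e-01 1.14509784e-04] [ 3.00141253e-01  6.93716797e-02  1.93327264e+00  2.52756357e-06
  1.13842569e+00 -9.72562423e-01] [-0.59681486  0.26938511 -0.66174119]
burr line (array([0.51856808, 0.18665774]), np.float64(36.64435111179382), np.float64(0.02165238507573048), 517)
```

send_rows:
  delta_rot:
    - [0,0,0]
    - [0,0,0]
    - [0,0,0]
    - [0,0,0]
    - [0,0,0]
  linear:
    - [0,0,0.015]
    - [0,0,0.015]
    - [0,0,0.01]
    - [0,0,0.004]
    - [0,0,0]
  claw: [0.1,0.1,0.1,0.1,0.1]

```text
time_s: 9.45
eef_pos: [0.5163, 0.1858, 0.1601]
ee_rot: [-0.001, 0.148, 0.989, -0.001]
contact_force: [0.1, 0.1, -1.6]
finger_gap: 0.238
grip_force: 25.0
```

send_rows:
  delta_rot:
    - [0,0,0]
    - [0,0,0]
    - [0,0,0]
    - [0,0,0]
    - [0,0,0]
  linear:
    - [0,0,0]
    - [0,0,0]
    - [0,0,0]
    - [0,0,0.001]
    - [0,0,0.001]
  claw: [0.1,0.1,0.1,0.1,0.1]

```text
time_s: 9.95
eef_pos: [0.5174, 0.1862, 0.16]
ee_rot: [0.0, 0.148, 0.989, 0.0]
contact_force: [-0.4, -0.4, -0.8]
finger_gap: 0.239
grip_force: 25.0
```

send_rows:
  delta_rot:
    - [0,0,0]
    - [0,0,0]
    - [0,0,0]
    - [0,0,0]
    - [0,0,0]
  linear:
    - [0,0,0.001]
    - [0,0,0.001]
    - [0,0,0]
    - [0,0,0]
    - [0,0,0]
  claw: [0.1,0.1,0.1,0.1,0.1]

```text
time_s: 10.45
eef_pos: [0.5173, 0.1861, 0.1577]
ee_rot: [-0.0, 0.148, 0.989, -0.0]
contact_force: [-0.5, 0.5, -1.1]
finger_gap: 0.242
grip_force: 25.0
```

send_rows:
  delta_rot:
    - [0,0,0]
    - [0,0,0]
    - [0,0,0]
    - [0,0,0]
    - [0,0,0]
  linear:
    - [0,0,0.001]
    - [0,0,0.0005]
    - [0,0,0.0005]
    - [0,0,0]
    - [0,0,0]
  claw: [0.1,0.1,0.1,0.1,0.1]

```text
time_s: 10.95
eef_pos: [0.5172, 0.1861, 0.1556]
ee_rot: [-0.0, 0.148, 0.989, -0.0]
contact_force: [-0.8, 0.1, -0.9]
finger_gap: 0.239
grip_force: 25.0
```

send_rows:
  delta_rot:
    - [0,0,0]
    - [0,0,0]
    - [0,0,0]
    - [0,0,0]
  linear:
    - [0,0,0.0005]
    - [0,0,0.0005]
    - [0,0,0]
    - [0,0,0]
  claw: [0.1,0.1,0.1,0.1]

```text
time_s: 11.35
eef_pos: [0.5171, 0.1861, 0.1546]
ee_rot: [-0.0, 0.148, 0.989, -0.0]
contact_force: [-0.7, 0.1, -1.0]
finger_gap: 0.242
grip_force: 25.0
```

send_rows:
  delta_rot:
    - [0,0,0]
    - [0,0,0]
    - [0,0,0]
    - [0,0,0]
  linear:
    - [0,0,0.0005]
    - [0,0,0.0005]
    - [0,0,0]
    - [0,0,0]
  claw: [0.1,0.1,0.1,0.1]

```text
time_s: 11.75
eef_pos: [0.517, 0.186, 0.1535]
ee_rot: [-0.0, 0.148, 0.989, -0.0]
contact_force: [-2.4, -1.0, -0.5]
finger_gap: 0.24
grip_force: 25.0
```

send_rows:
  delta_rot:
    - [0,0,0]
    - [0,0,0]
    - [0,0,0]
    - [0,0,0]
  linear:
    - [0,0,0.0005]
    - [0,0,0.0005]
    - [0,0,0]
    - [0,0,0]
  claw: [0.1,0.1,0.1,0.1]

```text
time_s: 12.15
eef_pos: [0.5169, 0.1859, 0.1525]
ee_rot: [-0.0, 0.148, 0.989, -0.0]
contact_force: [-3.1, -2.1, -0.2]
finger_gap: 0.239
grip_force: 25.0
```

send_rows:
  delta_rot:
    - [0,0,0]
    - [0,0,0]
    - [0,0,0]
    - [0,0,0]
  linear:
    - [0.0006,-0.0007,0]
    - [0,0,0]
    - [0,0,0]
    - [0,0,0]
  claw: [0.1,0.1,0.1,0.1]

```text
time_s: 12.55
eef_pos: [0.5167, 0.1858, 0.1528]
ee_rot: [0.0, 0.148, 0.989, 0.0]
contact_force: [-1.2, 0.3, -0.7]
finger_gap: 0.237
grip_force: 25.0
```

send_rows:
  delta_rot:
    - [0,0,0]
    - [0,0,0]
    - [0,0,0]
    - [0,0,0]
  linear:
    - [0,0,0.0005]
    - [0,0,0]
    - [0,0,0]
    - [0,0,0]
  claw: [0.1,0.1,0.1,0.1]

```text
time_s: 12.95
eef_pos: [0.5165, 0.1857, 0.1522]
ee_rot: [0.0, 0.148, 0.989, 0.0]
contact_force: [-1.6, -0.2, -0.8]
finger_gap: 0.24
grip_force: 25.0
```

send_rows:
  delta_rot:
    - [0,0,0]
    - [0,0,0]
    - [0,0,0]
    - [0,0,0]
    - [0,0,0]
  linear:
    - [0.0003,0,0.0003]
    - [0,0,0]
    - [0,0,0]
    - [0,0,0]
    - [0,0,0]
  claw: [0.1,0.25,0.36,0.36,0.36]

```text
time_s: 13.45
eef_pos: [0.5166, 0.1858, 0.1522]
ee_rot: [0.0, 0.148, 0.989, 0.0]
contact_force: [-0.4, -0.9, 0.1]
finger_gap: 0.361
grip_force: 0.0
```

Run:
```python
from h import *
f=ctrl.grab_frame("wrist"); save(f,"w5"); s=ctrl.state();print(s["eef_pos"],s["ee_rot"],s["contact_force"],s["finger_gap"])
print("burr line",brass(f,(302,295,360,345),.145))
```

```text
[0.51652085 0.18582215 0.15219683] [3.70877299e-04 1.48396737e-01 9.88927823e-01 1.79615585e-04] [ 0.04206031  0.19544103 -0.12266846] 0.3571266747579465
burr line (array([0.51698303, 0.18600955]), np.float64(36.48880526463924), np.float64(0.021668624210193346), 514)
```

View pics/w5.png

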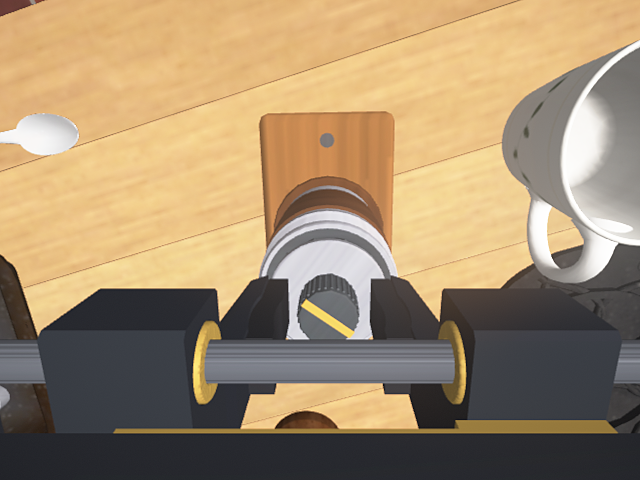

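The picture shows the burr seated low in the ring, with its brass line from (302,303) to (353,335) at 36.5° and the dial free between the fingers. I regrip it lightly and turn.

send_rows:
  delta_rot:
    - [0,0,0]
    - [0,0,0]
    - [0,0,0]
    - [0,0,0]
    - [0,0,0]
  linear:
    - [0,0,0]
    - [0,0,0]
    - [0,0,0]
    - [0,0,0]
    - [0,0,0]
  claw: [0.3,0.2,0.1,0.1,0.1]
  newtons: 15

```text
time_s: 14.0
eef_pos: [0.5162, 0.1856, 0.152]
ee_rot: [0.0, 0.148, 0.989, -0.0]
contact_force: [-0.8, -1.4, 1.5]
finger_gap: 0.243
grip_force: 15.0
```

send_rows:
  delta_rot:
    - [0,0,0.08]
    - [0,0,0.08]
    - [0,0,0.08]
    - [0,0,0]
    - [0,0,0]
  linear:
    - [0,0,0]
    - [0,0,0]
    - [0,0,0]
    - [0,0,0]
    - [0,0,0]
  claw: [0.1,0.1,0.1,0.1,0.1]

```text
time_s: 14.5
eef_pos: [0.5163, 0.1858, 0.152]
ee_rot: [0.0, 0.265, 0.964, 0.0]
contact_force: [0.4, -0.7, 0.6]
finger_gap: 0.242
grip_force: 15.0
```

Run:
```python
from h import *
s=ctrl.state();print(s["eef_pos"],s["ee_rot"],s["contact_force"],s["wrist_torque"],s["grip_force"])
```

```text
[0.51631565 0.18578776 0.15198778] [1.30237127e-04 2.64765012e-01 9.64312948e-01 9.77293295e-05] [ 0.4222552 -0.7268672  0.6000891] [-0.06887222 -0.07384029  0.06711654] 14.998749196529388
```

Forces are tiny and the wrist shows about 0.06 N m, which matches the engaged shaft. I keep turning to about 1.25 rad in total.

send_rows:
  delta_rot:
    - [0,0,0.1]
    - [0,0,0.1]
    - [0,0,0.1]
    - [0,0,0.1]
    - [0,0,0.1]
  linear:
    - [0,0,0]
    - [0,0,0]
    - [0,0,0]
    - [0,0,0]
    - [0,0,0]
  claw: [0.1,0.1,0.1,0.1,0.1]

```text
time_s: 15.0
eef_pos: [0.5166, 0.186, 0.152]
ee_rot: [0.0, 0.497, 0.868, 0.001]
contact_force: [0.3, -0.9, -0.0]
finger_gap: 0.243
grip_force: 15.0
```

send_rows:
  delta_rot:
    - [0,0,0.1]
    - [0,0,0.1]
    - [0,0,0.1]
    - [0,0,0.1]
    - [0,0,0.1]
  linear:
    - [0,0,0]
    - [0,0,0]
    - [0,0,0]
    - [0,0,0]
    - [0,0,0]
  claw: [0.1,0.1,0.1,0.1,0.1]

```text
time_s: 15.5
eef_pos: [0.517, 0.186, 0.1521]
ee_rot: [0.001, 0.696, 0.718, 0.001]
contact_force: [2.2, -0.0, 0.1]
finger_gap: 0.241
grip_force: 15.0
```

send_rows:
  delta_rot:
    - [0,0,0.1]
    - [0,0,0.1]
    - [0,0,0.1]
    - [0,0,0]
    - [0,0,0]
  linear:
    - [0,0,0]
    - [0,0,0]
    - [0,0,0]
    - [0,0,0]
    - [0,0,0]
  claw: [0.1,0.1,0.1,0.1,0.1]

```text
time_s: 16.0
eef_pos: [0.5171, 0.1859, 0.1522]
ee_rot: [0.0, 0.794, 0.608, 0.001]
contact_force: [3.3, -0.4, -0.4]
finger_gap: 0.244
grip_force: 15.0
```

Run:
```python
from h import *
f=ctrl.grab_frame("wrist");s=ctrl.state();print(s["eef_pos"],s["ee_rot"],s["q"],s["contact_force"],s["wrist_torque"])
print("burr line",brass(f,(302,295,360,345),.145))
```

```text
[0.51704071 0.18587562 0.15225578] [4.42644091e-04 7.94109210e-01 6.07774290e-01 8.82550816e-04] [ 2.99904794e-01  1.20764746e-01  1.98434390e+00 -2.55686166e-04
  1.03452162e+00  5.64321196e-01] [ 4.16725515  0.12824918 -1.37815702] [-0.09729131 -0.64089149  0.02926203]
burr line (array([0.5168884 , 0.18587203]), np.float64(-51.20495436041025), np.float64(0.02178531828417392), 508)
```

send_rows:
  delta_rot:
    - [0,0,0.06]
    - [0,0,0]
    - [0,0,0]
    - [0,0,0]
    - [0,0,0]
  linear:
    - [0,0,0]
    - [0.0002,0.0008,0]
    - [0,0,0]
    - [0,0,0]
    - [0,0,0]
  claw: [0.1,0.1,0.1,0.36,0.36]

```text
time_s: 16.55
eef_pos: [0.5159, 0.1855, 0.1513]
ee_rot: [-0.001, 0.813, 0.583, -0.001]
contact_force: [0.2, 0.8, 0.3]
finger_gap: 0.359
grip_force: 0.0
```

send_rows:
  delta_rot:
    - [0,0,0]
    - [0,0,0]
    - [0,0,0]
    - [0,0,0]
    - [0,0,0]
  linear:
    - [0,0,0]
    - [0,0,0]
    - [0,0,0]
    - [0,0,0]
    - [0,0,0]
  claw: [0.36,0.36,0.36,0.36,0.36]

```text
time_s: 17.05
eef_pos: [0.517, 0.1856, 0.1519]
ee_rot: [-0.0, 0.813, 0.583, -0.0]
contact_force: [0.7, 0.5, -0.5]
finger_gap: 0.361
grip_force: 0.0
```

Run:
```python
from h import *
f=ctrl.grab_frame("wrist");s=ctrl.state();print(s["eef_pos"],s["ee_rot"],s["contact_force"],s["wrist_torque"],s["finger_gap"])
print("burr line",brass(f,(302,295,360,345),.145))
```

```text
[0.51699008 0.1856475  0.15192558] [-9.08788093e-06  8.12773835e-01  5.82579344e-01 -2.07814293e-05] [-0.32525336  0.08962275 -0.18040402] [-0.07922061  0.08946632 -0.00050364] 0.36363840850923057
burr line (array([0.5172002 , 0.18614223]), np.float64(-53.72823060229097), np.float64(0.021760958051851485), 508)
```

send_rows:
  delta_rot:
    - [0,0,0]
    - [0,0,0]
    - [0,0,0]
    - [0,0,0]
    - [0,0,0]
  linear:
    - [0,0,0]
    - [0,0,0]
    - [0,0,0]
    - [0,0,0]
    - [0,0,0]
  claw: [0.3,0.2,0.1,0.1,0.1]

```text
time_s: 17.6
eef_pos: [0.5171, 0.1857, 0.152]
ee_rot: [0.0, 0.813, 0.583, 0.0]
contact_force: [1.1, 1.4, 0.1]
finger_gap: 0.242
grip_force: 15.0
```

send_rows:
  delta_rot:
    - [0,0,-0.1]
    - [0,0,-0.1]
    - [0,0,-0.1]
    - [0,0,-0.1]
    - [0,0,-0.1]
  linear:
    - [0,0,0]
    - [0,0,0]
    - [0,0,0]
    - [0,0,0]
    - [0,0,0]
  claw: [0.1,0.1,0.1,0.1,0.1]

```text
time_s: 18.1
eef_pos: [0.5169, 0.1857, 0.1519]
ee_rot: [-0.0, 0.642, 0.767, -0.0]
contact_force: [-0.2, -0.6, 0.6]
finger_gap: 0.24
grip_force: 15.0
```

send_rows:
  delta_rot:
    - [0,0,-0.1]
    - [0,0,-0.1]
    - [0,0,-0.1]
    - [0,0,-0.1]
    - [0,0,-0.1]
  linear:
    - [0,0,0]
    - [0,0,0]
    - [0,0,0]
    - [0,0,0]
    - [0,0,0]
  claw: [0.1,0.1,0.1,0.1,0.1]

```text
time_s: 18.6
eef_pos: [0.5168, 0.1855, 0.152]
ee_rot: [-0.0, 0.432, 0.902, -0.0]
contact_force: [-1.0, -0.6, 0.8]
finger_gap: 0.237
grip_force: 15.0
```

send_rows:
  delta_rot:
    - [0,0,-0.1]
    - [0,0,-0.1]
    - [0,0,-0.1]
    - [0,0,-0.1]
    - [0,0,-0.1]
  linear:
    - [0,0,0]
    - [0,0,0]
    - [0,0,0]
    - [0,0,0]
    - [0,0,0]
  claw: [0.1,0.1,0.1,0.1,0.1]

```text
time_s: 19.1
eef_pos: [0.5167, 0.1854, 0.152]
ee_rot: [-0.0, 0.196, 0.981, -0.0]
contact_force: [-0.8, -1.1, 1.6]
finger_gap: 0.246
grip_force: 15.0
```

send_rows:
  delta_rot:
    - [0,0,-0.05]
    - [0,0,0]
    - [0,0,0]
    - [0,0,0]
    - [0,0,0]
  linear:
    - [0,0,0]
    - [0,0,0]
    - [0,0,0]
    - [0,0,0]
    - [0,0,0]
  claw: [0.1,0.1,0.1,0.4,0.4]

```text
time_s: 19.6
eef_pos: [0.5171, 0.1859, 0.1519]
ee_rot: [0.0, 0.173, 0.985, 0.0]
contact_force: [-0.2, -0.4, -0.4]
finger_gap: 0.389
grip_force: 0.0
```

send_rows:
  delta_rot:
    - [0,0,0]
    - [0,0,0]
    - [0,0,0]
    - [0,0,0]
    - [0,0,0]
  linear:
    - [0,0,0]
    - [0,0,0]
    - [0,0,0]
    - [0,0,0]
    - [0,0,0]
  claw: [0.5,0.5,0.5,0.5,0.5]

```text
time_s: 20.1
eef_pos: [0.517, 0.1857, 0.1519]
ee_rot: [-0.0, 0.173, 0.985, 0.0]
contact_force: [0.0, 0.9, -0.6]
finger_gap: 0.501
grip_force: 0.0
```

Run:
```python
from h import *
f=ctrl.grab_frame("wrist");s=ctrl.state();print(s["eef_pos"],s["ee_rot"],s["contact_force"],s["wrist_torque"],s["finger_gap"])
print("burr line",brass(f,(302,295,360,345),.145))
```

```text
[0.51701574 0.18565825 0.15190456] [-5.84051522e-06  1.73071553e-01  9.84909253e-01  2.92053258e-06] [-0.57626164  0.30673555  0.08661575] [ 0.03249651 -0.0656147  -0.01926285] 0.5006564802595642
burr line (array([0.51710327, 0.18599436]), np.float64(34.170413101172436), np.float64(0.021621771232854914), 503)
```

Released at 34°. I retreat straight up and check.

send_rows:
  delta_rot:
    - [0,0,0]
    - [0,0,0]
    - [0,0,0]
    - [0,0,0]
    - [0,0,0]
  linear:
    - [0,0,-0.01]
    - [0,0,-0.02]
    - [0,0,-0.04]
    - [0,0,-0.03]
    - [0,0,-0.01]
  claw: [0.5,0.5,0.5,0.5,0.5]

```text
time_s: 20.65
eef_pos: [0.5191, 0.1863, 0.2669]
ee_rot: [0.003, 0.173, 0.985, 0.002]
contact_force: [-0.0, 1.1, -0.1]
finger_gap: 0.501
grip_force: 0.0
```

send_rows:
  delta_rot:
    - [0,0,0]
    - [0,0,0]
    - [0,0,0]
    - [0,0,0]
    - [0,0,0]
  linear:
    - [-0.02,0,0]
    - [-0.03,0,0]
    - [-0.02,0,0]
    - [0,0,0]
    - [0,0,0]
  claw: [0.5,0.5,0.5,0.5,0.5]

```text
time_s: 21.15
eef_pos: [0.5822, 0.1616, 0.2608]
ee_rot: [-0.001, 0.173, 0.985, -0.0]
contact_force: [0.0, -0.0, -0.5]
finger_gap: 0.503
grip_force: 0.0
```

Run:
```python
from h import *
f=ctrl.grab_frame("wrist");g=ctrl.grab_frame("scene");s=ctrl.state();print(s["eef_pos"],s["contact_force"])
u,v=proj(f,[.5172,.1861,.145])[0].astype(int); print(u,v)
print(brass(f,(u-22,v-22,u+22,v+22),.145))
a=cv2.resize(f["color"],(480,360)); b=cv2.resize(g["color"][190:290,170:270],(320,320),interpolation=cv2.INTER_CUBIC)
o=np.zeros((360,800,3),np.uint8);o[:,:480]=a;o[:320,480:]=b; save({"color":o},"end")
```

```text
[0.5817166  0.16200247 0.26120897] [-0.2346429  -0.65565599 -0.24385925]
329 120
(array([0.51705083, 0.18596395]), np.float64(33.891817624607484), np.float64(0.02163040810180962), 231)
```

View pics/end.png

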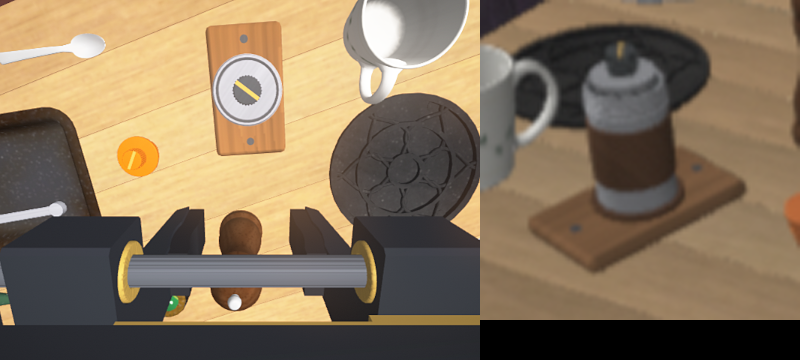

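The burr sits centred in the ring: dial at (247,90) in the left half and low in the rim at (620,75) in the right half. Nothing else has moved and the gripper is clear, so I hand in.

```bash
python3 -c "
from station import ctrl
print(ctrl.close_job())"
```

```text
the job is handed in; nothing more can be done
None
```

The burr went fully home over the drive bar, was turned a quarter turn (about 90°) and back with the shaft, and was released there; I handed the job in at about 21 s with only light forces seen, but the hand-in call returned no verdict.

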